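Load the residents' cups into the carrier in table order

ROBOT

A 6-joint arm with a two-finger parallel gripper is mounted at the origin on the work surface. World frame = base frame: x ahead of the robot, y to its left, z up, the work surface at z = 0. Lengths are in mm, angles in degrees, forces in N, time in s.
With the tool pointing down it reaches from about 325 to 1000 mm from the base axis. Payload 5.1 kg.
Tool frame: the origin (TCP) lies on the mounting face of the last link; the fingertips stand 173 mm ahead of it and the grasp point (between the pads) lies ctrl.hold_point_z ahead of it (ctrl.hold_point_z is the distance from the TCP to the grasp point, in mm); z points along the fingers, y is the direction in which the jaws open and shut (so a half turn about z gives the same grasp; the last joint's range is limited). The gripper opens to 85 mm and grips with 20 to 120 N. Pads are 22 mm wide; open, the fingers measure 114 mm over their backs; the gripper's body (76 mm by 85 mm) begins 54 mm behind the grasp point. The pads swing forward as they close: fully open they stand 13 mm farther back than shut.
Start: joints at [64.194, 7.093, 94.555, -0, 78.352, -4.733], TCP at [233.737, 606.509, 404.722] pointing down, gripper open.
Joint ranges: [-149.61, 149.61], [-58.7, 133.49], [1.44, 155.28], [-77.14, 257.14], [18.33, 153.61], [-166.67, 166.67]. Speed limits (degrees/s): [147.25, 147.25, 180, 180, 180, 180].

INTERFACE

Orientations are given as [roll, pitch, yaw] about the fixed x, y, z axes, in that order (R = Rz(yaw) Ry(pitch) Rx(roll)).
In Python, from workcell import ctrl gives the robot as it stands.
- The arm moves only by the tool jog_arm, never from a script. Its argument "commands" is a list of rows, each a list of 7 numbers: the shift along the tool's x, y, z in mm, then the turn, a rotation vector about the tool's x, y, z in degrees, then the opening in per cent of the stroke, from 0 (shut) to 100 (fully open). A call has 1 to 5 rows; each row is the pose to reach, as a shift and turn from the pose commanded when the call began, along the tool's axes at that moment; what a row does not reach only later rows make up. A row lasts 1/8 s, in which the tool goes at most 62.5 mm and 10.7 degrees, less where a joint would pass 70% of its speed; a pose out of reach is approached as far as the arm can. A call with a gripper value outside its range is refused whole. The fingers move at their own pace and stop on an object; "squeeze" is the grip in N (left out, the last holds). Time passes only in rows, so rows that repeat a pose let the fingers close. It gives the time, the measured TCP pose, the force and the opening at its end, in the units of the state.
- ctrl.read_state(): the state, without advancing time (a new reading comes with each control period).
- ctrl.capture(name): name is "scene" or "top" or "wrist"; returns a dict with "pixels" (384x512x3 uint8, red, green, blue), "camera_matrix" (3x3 intrinsics, pixels), "R" (3x3) and "t" (3): a world point X has camera coordinates R X + t. Camera axes: x right, y down, z forward; pixel columns grow to the right and rows downward; lengths in mm; the calibration is good to about 2 mm. The wrist camera is an equidistant fisheye: a pixel r from the principal point sees the ray r / f radians off the axis. A picture is of the moment at which its call begins. There is no depth.
- ctrl.job_done(): hands the job in, once; it reports no verdict.
Trained networks look in a picture, given as the dict that the camera call returned (one of the last four; its "shot" number tells which), for a name from the list of things; names that differ only in an ending like _2 or _b are one class to them, and where a whole thing is asked for, a point or a joint stands for the part that bears it (a point fixed in the world has none). Each returns a list of dicts, best first, with "conf" (0 to 1); they miss things now and then, are a little off and sometimes report something else, mostly with a low value. They report only what shows in the picture. A call takes as long as a camera call.
- ctrl.spot_in(picture, name): "extent" ([centre column, centre row, width, height] in pixels, round what is visible of it).
- ctrl.silhouettes(picture, name): "region" (384x512 bool, what is visible of it) and "extent" ([centre column, centre row, width, height] in pixels, round what is visible of it).
The state is a dict: "t": time; "joint_positions": joint angles; "dq": joint speeds; "effort": joint torques, N m; "tool_pos": TCP position; "tcp_rot": TCP orientation; "force": force on the tool from outside, world axes, zero at the start; "ft_torque": the same for the moment, N m; "finger_gap": finger opening in mm.
Only numpy, scipy, OpenCV 4.12 (cv2) and the standard library are available. Lean on these libraries where they do the work, as an engineer would, in place of code of your own. Each camera call takes 0.05 s, during which the arm holds its last target.

TASK

The residents' four cups stand in table order on the coasters in the steel drying tray. Move them all into the empty wire cup carrier in the same left-to-right order as they stand now, one to each compartment, upright and near the middle of it, so that they can be handed out down the table. Set each one down rather than dropping it, do not tip any of them over, and leave the milk jug where it is.

Things in the scene. Friction and masses are not known exactly. Their poses are not given: they have to be found in the camera images.
- tumbler: a tall plain white plastic tumbler, open at the top, no handle: 90 mm high, outside diameter 56 mm at the foot, 59 mm at the rim, wall 3 mm, 80 g. Grip across the body at a height of about 66 mm: gripped much lower, the rim can meet the gripper. Origin: centre of the underside, z up.
- mug: a white ceramic mug, open at the top: straight sides, outside diameter 63 mm, 80 mm high, wall 4 mm, 220 g, one loop handle on its own +x side reaching 59 mm from the axis between heights 18 and 71 mm, 9 mm thick. Grip across the body at a height of about 54 mm, fingers clear of the handle. Origin: centre of the underside, z up.
- lidded_cup: a squat white ceramic steamed-custard cup with its cream lid on (one piece): body 64 mm in diameter between heights 12 and 56 mm, narrow foot 46 mm across, lid 65 mm across at heights 57 to 60 mm, small round knob on top up to 81 mm, 240 g. Grip across the body at a height of about 42 mm, opening the fingers to 76 mm or more to pass the lid. Origin: centre of the underside, z up.
- spout_cup: a white plastic drinking beaker with a closed cream lid and a flat duck-bill spout on top, off-centre on its own +x side (one solid piece): body 58 to 60 mm in diameter up to 66 mm, lid 61 mm across at heights 66 to 74 mm, spout 32 mm wide, 11 mm thick, centred 16 mm off the axis, tip 95 mm high, 130 g. Grip across the body at a height of about 52 mm. Origin: centre of the underside, z up.
- coaster_tumbler: grey stone coaster in the steel drying tray with the tall tumbler on it at the start: 86 x 86 x 9 mm, fixed, top 15 mm above the table. Origin: centre of its underside; axes parallel to the tray's, +y along the row to its left end seen from the robot. The four coasters are alike, in a straight row at 96 mm pitch.
- coaster_mug: grey stone coaster in the steel drying tray with the mug on it at the start: 86 x 86 x 9 mm, fixed, top 15 mm above the table. Origin: centre of its underside; axes parallel to the tray's, +y along the row to its left end seen from the robot. The four coasters are alike, in a straight row at 96 mm pitch.
- coaster_lidded_cup: grey stone coaster in the steel drying tray with the lidded custard cup on it at the start: 86 x 86 x 9 mm, fixed, top 15 mm above the table. Origin: centre of its underside; axes parallel to the tray's, +y along the row to its left end seen from the robot. The four coasters are alike, in a straight row at 96 mm pitch.
- coaster_spout_cup: grey stone coaster in the steel drying tray with the spouted beaker on it at the start: 86 x 86 x 9 mm, fixed, top 15 mm above the table. Origin: centre of its underside; axes parallel to the tray's, +y along the row to its left end seen from the robot. The four coasters are alike, in a straight row at 96 mm pitch.
- carrier: empty one-row cup carrier of bright steel wire, fixed: 116 mm deep (x), 394 mm long (y), floor 8 mm above its underside. Cross wires part it into 4 compartments, centres at y = +144, +48, -48, -144 mm, x = 0. Outer and cross wires 23 mm high, end loops (y = +-203 mm) 76 mm high. Origin: centre of the underside; +y to its left end seen from the robot. Nearer or farther than the drying tray.
- milk_jug: a round steel milk jug standing on the table close to the left end of the carrier: 72 mm in diameter, 100 mm high, loop handle on its own +y side reaching 62 mm from the axis, 450 g. Not to be moved. Origin: centre of the underside, z up.

How it is judged:
By the outcome, as a careful person would: the job done as asked, in the order asked, and still so for the second after the job is handed in, with the robot touching nothing.
It also fails if it takes over 80 s, if anything falls off the work surface, if the arm or the gripper's body presses on something with over 40 N, if the wrist force passes 120 N, or if a joint passes its speed limit or range.

## Working session

There is one attempt and no reset: what is moved stays moved. The work goes in short steps, Python scripts to look and compute and a tool call to move; the robot and the scene stay as the last step left them, time stands still between calls to the robot, and variables do not carry over. Pictures are saved under pics/ and viewed, and the job is handed in when it is done.

Besides the shell and the picture viewer there is one more tool, called after "Emit:" by a JSON object that holds its "name" and its "arguments", one argument or row to a line. jog_arm: Moves the arm, as the interface text tells. Its arguments: {"type":"object","properties":{"commands":{"type":"array"},"squeeze":{"type":"number"}},"required":["commands"]}

```bash
mkdir -p pics; ls; python3 - <<'E'
from workcell import ctrl
import cv2,numpy as np,pickle
s=ctrl.read_state();print(s, ctrl.hold_point_z)
for n in ("scene","top","wrist"):
    p=ctrl.capture(n); pickle.dump(p,open(f'pics/{n}0.pkl','wb')); cv2.imwrite(f'pics/{n}0.png',cv2.resize(p['pixels'][:,:,::-1],(768,576)))
    print(n,p['camera_matrix'].tolist(),p['R'].tolist(),p['t'].tolist(),p['shot'])
    for o in ("tumbler","mug","lidded_cup","spout_cup","carrier","milk_jug"):
        print(o,[(np.round(d['extent']).tolist(),round(d['conf'],2)) for d in ctrl.spot_in(p,o)])
E
```

```text
pics
{'t': 0.0, 'joint_positions': array([ 6.41938354e+01,  7.13371195e+00,  9.46340876e+01,  9.71843009e-04,
        7.83512822e+01, -4.73352489e+00]), 'dq': array([-0.00370584, -0.01172291, -0.0472424 ,  0.07216726,  0.09855126,
       -0.09235501]), 'effort': array([-7.51382286e-04, -4.23619509e+01, -3.65449047e+01, -8.74011562e-05,
        6.99818716e-03, -3.90756441e-06]), 'tool_pos': array([233.63438204, 606.29271592, 403.4501405 ]), 'tcp_rot': array([-1.79881403e+02, -1.07749888e-02,  1.58927152e+02]), 'force': array([ 0.17760465, -0.38206051, -0.3075646 ]), 'ft_torque': array([-0.02324558, -0.03358785,  0.02313796]), 'finger_gap': 85.67492905631943} 154.70000000000002
scene [[346.73519530303514, 0.0, 258.7450403601701], [0.0, 346.73519530303514, 191.7089979417883], [0.0, 0.0, 1.0]] [[0.8786697537790772, 0.47732861873626725, -0.009841419061449079], [0.3511892659870323, -0.6601610724513408, -0.6639679644948129], [-0.3234278331394892, 0.5799523671433909, -0.7476962542339449]] [-522.4592521476197, -133.23493435493995, 1070.2377282897555] 1
tumbler [([176.0, 217.0, 25.0, 41.0], 0.
[... 754 characters left out ...]
39.0, 34.0, 37.0], 0.89)]
spout_cup [([295.0, 240.0, 38.0, 29.0], 0.72)]
carrier [([240.0, 145.0, 208.0, 64.0], 0.81)]
milk_jug [([104.0, 140.0, 53.0, 40.0], 0.65)]
wrist [[297.3186396354542, 0.0, 258.346413631083], [0.0, 297.3186396354542, 189.9553090236448], [0.0, 0.0, 1.0]] [[0.3595756672564223, 0.9331158919663012, 0.00026772566911747894], [0.8871836892846353, -0.3419646011581994, 0.3097826867693203], [0.28915470078213096, -0.1111527944527217, -0.9508073492043214]] [-649.9333813280205, -40.29023264258496, 380.0129459913278] 3
tumbler [([10.0, 360.0, 20.0, 38.0], 0.95)]
mug []
lidded_cup [([28.0, 355.0, 24.0, 29.0], 0.21)]
spout_cup [([29.0, 354.0, 27.0, 30.0], 0.8)]
carrier []
milk_jug []
```

View pics/scene0.png

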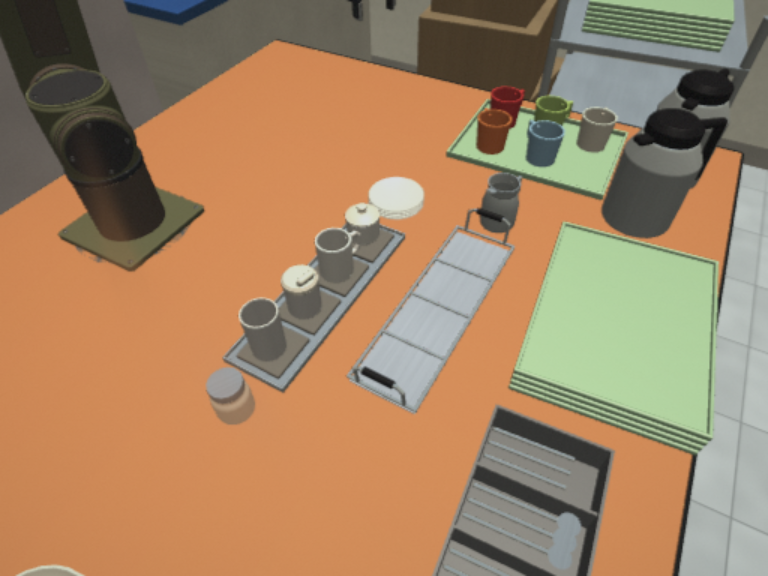

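View pics/top0.png

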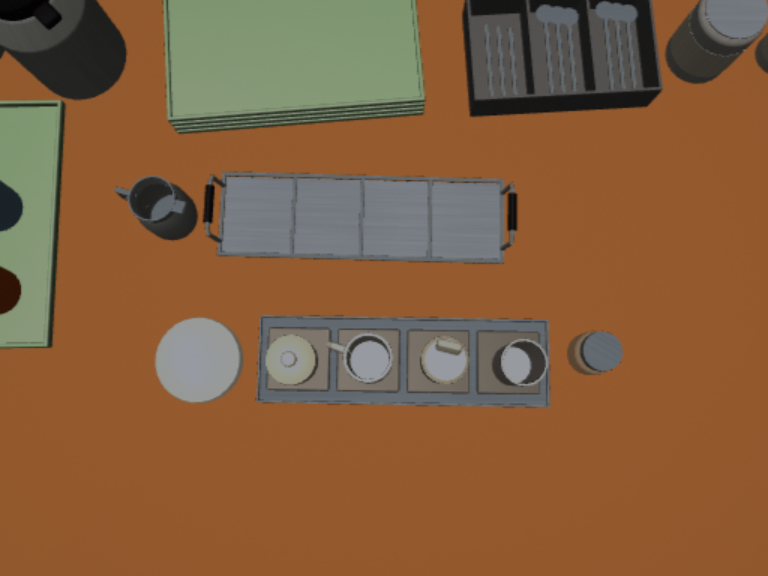

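View pics/wrist0.png

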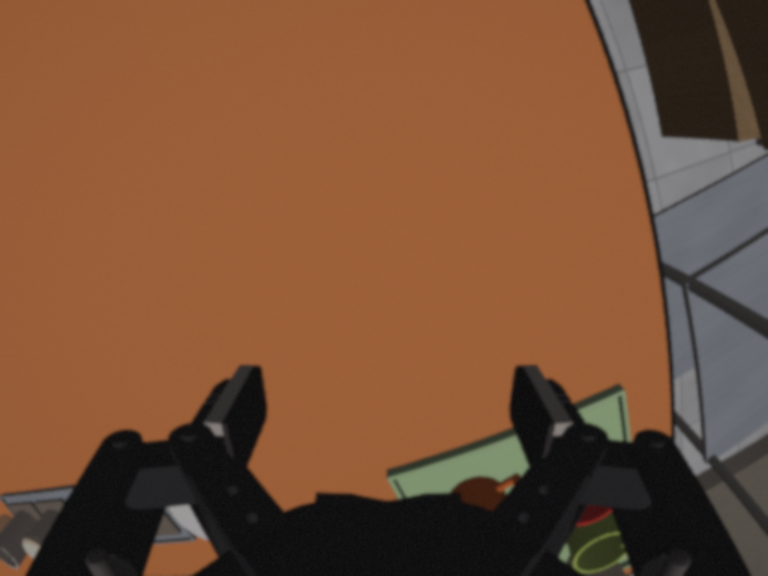

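Left to right the row is: lidded cup, mug, spouted beaker, tumbler. The carrier is farther out, with the jug at its left end. Next I'll fit the geometry.

```bash
cat > fit.py <<'E'
import numpy as np,cv2
from scipy.optimize import minimize
def proj(p,X):
    c=X@p['R'].T+p['t']; K=p['camera_matrix']
    return np.c_[K[0,0]*c[:,0]/c[:,2]+K[0,2],K[1,1]*c[:,1]/c[:,2]+K[1,2]]
th=np.linspace(0,2*np.pi,48,endpoint=False)
def ring(r,z): return np.c_[r*np.cos(th),r*np.sin(th),0*th+z]
def box(x0,x1,y0,y1,z0,z1): return np.array([[x,y,z] for x in(x0,x1) for y in(y0,y1) for z in(z0,z1)],float)
M={'tumbler':[[ring(28,0),ring(29.5,90)]],
'mug':[[ring(31.5,0),ring(31.5,80)],[box(28,59,-4.5,4.5,62,71)],[box(28,59,-4.5,4.5,18,27)],[box(50,59,-4.5,4.5,18,71)]],
'lidded_cup':[[ring(23,0),ring(32,12),ring(32,56)],[ring(32.5,57),ring(32.5,60)],[ring(32,56),ring(32.5,60),ring(10,72)],[ring(9,68),ring(9,77),ring(5,81)]],
'spout_cup':[[ring(29,0),ring(30,66)],[ring(30.5,66),ring(30.5,74)],[box(10.5,21.5,-16,16,70,95)]],
'milk_jug':[[ring(36,0),ring(36,80)],[ring(30,100),ring(36,60)],[box(-4,4,30,62,20,85)]]}
def render(p,name,x,y,z,yaw,S=4):
    c,s=np.cos(yaw),np.sin(yaw);R=np.array([[c,-s,0],[s,c,0],[0,0,1]])
    m=np.zeros((384*S,512*S),np.uint8)
    for part in M[name]:
        q=proj(p,np.vstack(part)@R.T+[x,y,z])
        h=cv2.convexHull(((q+.5)*S-.5).astype(np.float32)).round().astype(np.int32)
        cv2.fillConvexPoly(m,h,1)
    return cv2.resize(m.astype(np.float32),(512,384),interpolation=cv2.INTER_AREA)
def fit(obs,name,x0,z,yaws=(0,)):
    best=None
    def cost(v):
        c=0
        for p,mask in obs:
            r=render(p,name,v[0],v[1],z,np.radians(v[2]))
            c+=1-np.minimum(r,mask).sum()/np.maximum(r,mask).sum()
        return c/len(obs)
    for y in yaws:
        f=minimize(cost,[x0[0],x0[1],y],method='Nelder-Mead',options=dict(initial_simplex=[[x0[0],x0[1],y],[x0[0]+8,x0[1],y],[x0[0],x0[1]+8,y],[x0[0],x0[1],y+20]],maxiter=120,xatol=.1,fatol=1e-4))
        if best is None or f.fun<best.fun: best=f
    return best.x,best.fun
def back(p,uv,z):
    K=p['camera_matrix'];d=np.array([(uv[0]-K[0,2])/K[0,0],(uv[1]-K[1,2])/K[1,1],1])
    d=p['R'].T@d;o=-p['R'].T@p['t'];return o+d*(z-o[2])/d[2]
E
python3 - <<'E'
from workcell import ctrl
from fit import *
pics={n:ctrl.capture(n) for n in('top','scene')}
import pickle
pickle.dump(pics,open('pics/p1.pkl','wb'))
for n in('lidded_cup','mug','spout_cup','tumbler','milk_jug'):
    z=0 if n=='milk_jug' else 15
    obs={}
    for k,p in pics.items():
        for d in ctrl.silhouettes(p,n)[:3]:
            e=d['extent']; X=back(p,e[:2],z+40)
            print(n,k,round(d['conf'],2),np.round(e),X.round())
            obs.setdefault(k,[]).append((p,d['region'].astype(np.float32),X))
    pickle.dump(obs,open(f'pics/obs_{n}.pkl','wb'))
for k,p in pics.items():
    for d in ctrl.silhouettes(p,'carrier')[:2]:print(k,d['conf'],d['extent'])
E
```

```text
lidded_cup top 0.76 [196. 241.  30.  37.] [446. 167.  55.]
lidded_cup scene 0.64 [241. 149.  19.  26.] [449. 163.  55.]
mug top 0.75 [240. 237.  44.  34.] [454.  79.  55.]
mug top 0.66 [339. 243.  43.  44.] [ 443. -115.   55.]
mug scene 0.64 [227. 172.  34.  38.] [462.  68.  55.]
spout_cup scene 0.97 [200. 194.  25.  35.] [444. -29.  55.]
tumbler top 0.64 [347. 242.  36.  31.] [ 444. -131.   55.]
tumbler top 0.32 [297. 240.  35.  33.] [449. -34.  55.]
tumbler scene 0.59 [176. 220.  31.  42.] [ 440. -124.   55.]
milk_jug top 0.92 [104. 140.  55.  40.] [653. 365.  40.]
milk_jug top 0.3 [196. 237.  34.  37.] [455. 169.  40.]
milk_jug scene 0.58 [334. 137.  33.  37.] [657. 357.  40.]
top 0.78 [239.8, 145.7, 204.7, 61.2]
scene 0.82 [286.8, 207.4, 110.7, 131.6]
scene 0.21 [225.7, 170.3, 29.6, 38.8]
```

```bash
python3 - <<'E'
from fit import *
import pickle
pics=pickle.load(open('pics/p1.pkl','rb'))
O={n:pickle.load(open(f'pics/obs_{n}.pkl','rb')) for n in('lidded_cup','mug','spout_cup','tumbler','milk_jug')}
O['spout_cup']['top']=[O['tumbler']['top'][1]]
res={}
for n,o in O.items():
    z=0 if n=='milk_jug' else 15
    for ks in (('top',),('scene',),('top','scene')):
        obs=[o[k][0][:2] for k in ks]
        x,c=fit(obs,n,o['top'][0][2],z,(0,90,180,270) if n in('mug','spout_cup') else (0,))
        print(n,ks,x.round(1),round(c,3))
    res[n]=(x,z)
pickle.dump(res,open('pics/res.pkl','wb'))
for k,p in pics.items():
    im=cv2.resize(p['pixels'][:,:,::-1],None,fx=4,fy=4,interpolation=cv2.INTER_CUBIC)
    for n,(x,z) in res.items():
        m=cv2.resize(render(p,n,x[0],x[1],z,np.radians(x[2])),None,fx=4,fy=4)>.5
        cs,_=cv2.findContours(m.astype(np.uint8),cv2.RETR_LIST,cv2.CHAIN_APPROX_NONE)
        cv2.drawContours(im,cs,-1,(0,255,0),1)
    a=(slice(180*4,290*4),slice(165*4,365*4)) if k=='top' else (slice(110*4,255*4),slice(150*4,350*4))
    cv2.imwrite(f'pics/fit_{k}.png',im[a])
# carrier
p=pics['top'];im=cv2.resize(p['pixels'][100:190,125:350,::-1],None,fx=3.5,fy=3.5,interpolation=cv2.INTER_CUBIC)
cv2.imwrite('pics/car.png',im)
E
```

```text
lidded_cup ('top',) [447.5 170.    4.6] 0.057
lidded_cup ('scene',) [445.4 171.5  11.5] 0.199
lidded_cup ('top', 'scene') [447.6 169.8   6.2] 0.132
mug ('top',) [449.7  69.2  69.9] 0.054
mug ('scene',) [447.5  70.4 305.4] 0.136
mug ('top', 'scene') [449.3  69.2 311.3] 0.158
spout_cup ('top',) [447.3 -28.5   3.7] 0.052
spout_cup ('scene',) [446.  -27.4 271.6] 0.058
spout_cup ('top', 'scene') [446.7 -28.1 269.3] 0.063
tumbler ('top',) [ 443.7 -124.7   16. ] 0.089
tumbler ('scene',) [ 442.5 -126.2    1.2] 0.033
tumbler ('top', 'scene') [ 443.2 -126.     5. ] 0.069
milk_jug ('top',) [655.5 352.7 -19.1] 0.085
milk_jug ('scene',) [652.8 354.8  16.6] 0.196
milk_jug ('top', 'scene') [654.2 352.1 -17.8] 0.15
```

View pics/fit_top.png

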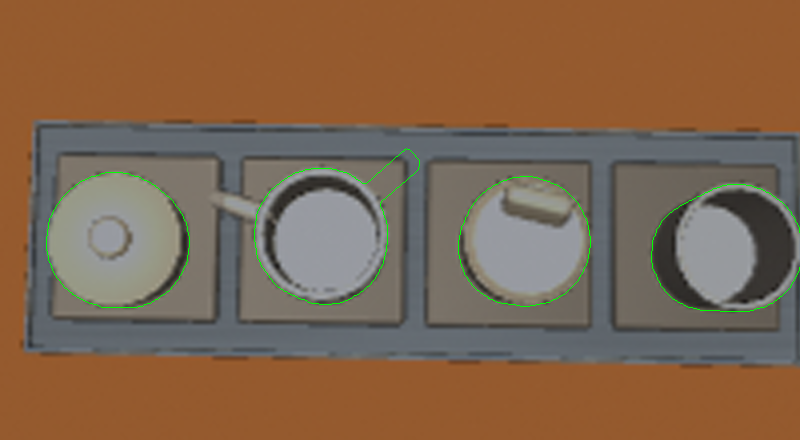

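View pics/fit_scene.png

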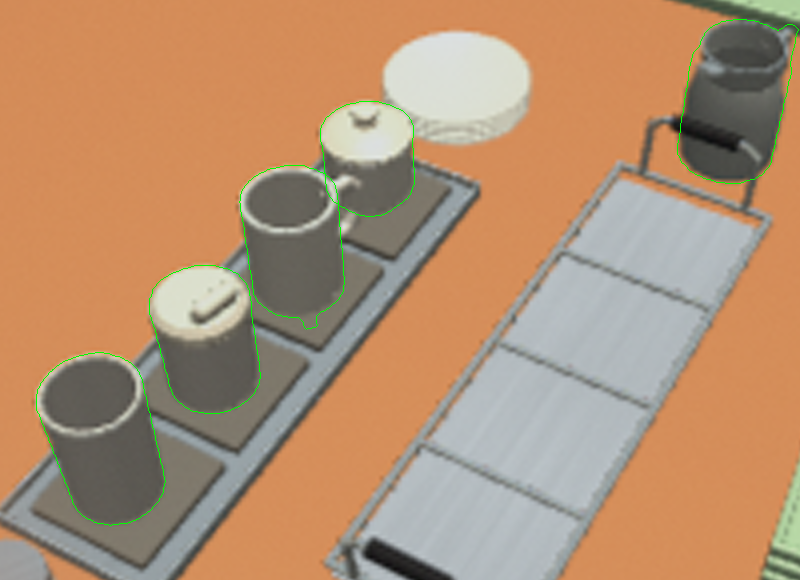

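View pics/car.png

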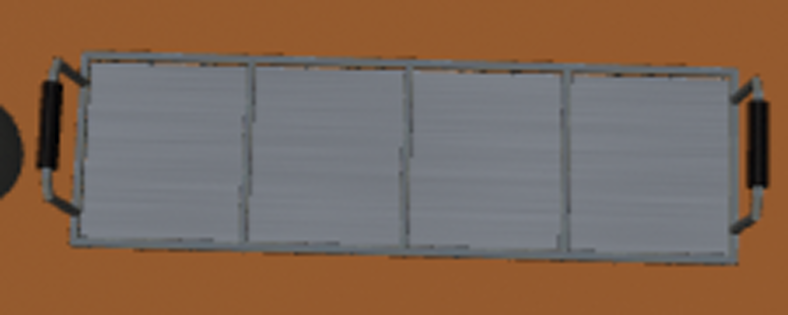

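```bash
python3 - <<'E'
from fit import *
import pickle
p=pickle.load(open('pics/p1.pkl','rb'))['top']
f=lambda u,v,z=22: back(p,((u+.5)/3.5-.5+125,(v+.5)/3.5-.5+100),z)[:2]
for u,v in [(84,53),(738,69),(738,264),(71,245),(251,63),(245,246),(409,67),(405,250),(567,70),(566,254)]: print((u,v),f(u,v).round(1))
# fit: origin,yaw with model corner
mod=np.array([(58,197),(58,-197),(-58,-197),(-58,197),(57,96),(-57,96),(57,0),(-57,0),(57,-96),(-57,-96)],float)
obs=np.array([f(*q) for q in [(84,53),(738,69),(738,264),(71,245),(251,63),(245,246),(409,67),(405,250),(567,70),(566,254)]])
a=mod-mod.mean(0);b=obs-obs.mean(0);U,S,V=np.linalg.svd(a.T@b);R=(U@V).T;yaw=np.degrees(np.arctan2(R[1,0],R[0,0]));c=obs.mean(0)-R@mod.mean(0)
print(c,yaw,(mod@R.T+c-obs).round(1))
for y in(144,48,-48,-144):print((R@[0,y]+c).round(1))
for k,P in pickle.load(open('pics/p1.pkl','rb')).items():
    im=cv2.resize(P['pixels'][:,:,::-1],None,fx=4,fy=4,interpolation=cv2.INTER_CUBIC)
    q=proj(P,np.c_[mod@R.T+c,np.full(10,22.)]); q=((q+.5)*4-.5).round().astype(int).tolist()
    for i,j in[(0,1),(1,2),(2,3),(3,0),(4,5),(6,7),(8,9)]:cv2.line(im,q[i],q[j],(0,255,0),1)
    a=(slice(400,740),slice(500,1300)) if k=='top' else (slice(110*4,255*4),slice(220*4,360*4))
    cv2.imwrite(f'pics/carfit_{k}.png',im[a])
E
```

```text
(84, 53) [714.1 277.1]
(738, 69) [ 704.  -119.7]
(738, 264) [ 584.1 -116.9]
(71, 245) [595.2 280.7]
(251, 63) [707.8 175.4]
(245, 246) [594.7 176.6]
(409, 67) [705.3  79.5]
(405, 250) [592.4  81.1]
(567, 70) [703.4 -16.2]
(566, 254) [590.  -14.8]
[649.09798995  80.28125073] -1.43457047093404 [[-2.1 -1.4]
 [-1.9  1.6]
 [ 2.1  1.7]
 [ 0.8 -2. ]
 [ 0.7 -0.6]
 [-0.2  1.1]
 [ 0.8 -0.6]
 [-0.3  0.6]
 [ 0.3 -0.9]
 [-0.3  0.5]]
[652.7 224.2]
[650.3 128.3]
[647.9  32.3]
[645.5 -63.7]
```

View pics/carfit_scene.png

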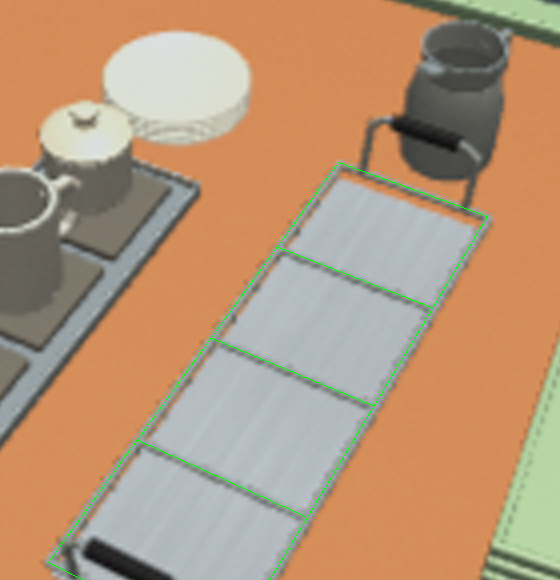

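View pics/carfit_top.png

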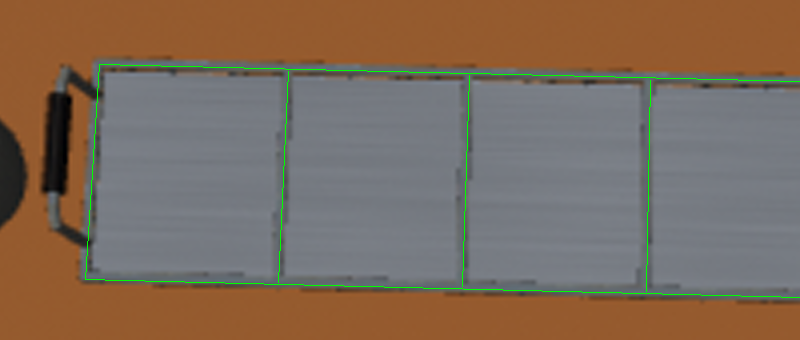

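```bash
cat > plan.py <<'E'
import numpy as np
def ax(yaw):
    a=np.radians(yaw);return np.array([[np.cos(a),np.sin(a),0],[np.sin(a),-np.cos(a),0],[0,0,-1]])
def rows(p0,yaw0,p1,yaw1,n0,n):
    """linear p0->p1 in n total rows"""
    d=ax(yaw0)@(np.array(p1)-p0)
    for i in range(1,n+1): print(i,(d*i/n).round(1),round((yaw0-yaw1)*i/n,1))
E
python3 -c "
from plan import *
p0=np.array([233.737,606.509,404.722]);p1=np.array([447,170,340.]);
pm=p0+(p1-p0)*5/9; ym=158.927-68.927*5/9
print(pm,ym);rows(p0,158.927,pm,ym,0,5);rows(pm,ym,p1,90,0,4)"
```

```text
[352.21644444 364.004      368.76533333] 120.6342222222222
1 [-39.6 -36.7   7.2] 7.7
2 [-79.1 -73.5  14.4] 15.3
3 [-118.7 -110.2   21.6] 23.0
4 [-158.2 -146.9   28.8] 30.6
5 [-197.8 -183.7   36. ] 38.3
1 [-53.8  -4.3   7.2] 7.7
2 [-107.6   -8.7   14.4] 15.3
3 [-161.4  -13.    21.6] 23.0
4 [-215.2  -17.3   28.8] 30.6
```

Emit:
{"name": "jog_arm", "arguments": {
  "commands": [
    [-39.6,-36.7,7.2,0,0,7.7,100],
    [-79.1,-73.5,14.4,0,0,15.3,100],
    [-118.7,-110.2,21.6,0,0,23,100],
    [-158.2,-146.9,28.8,0,0,30.6,100],
    [-197.8,-183.7,36,0,0,38.3,100]
  ]
}}

```text
t: 2.38
tool_pos: [352.7, 362.4, 368.7]
tcp_rot: [180.0, 0.0, 120.4]
force: [0.6, 0.9, 0.9]
finger_gap: 85.6
```

Emit:
{"name": "jog_arm", "arguments": {
  "commands": [
    [-53.8,-4.3,7.2,0,0,7.7,100],
    [-107.6,-8.7,14.4,0,0,15.3,100],
    [-161.4,-13,21.6,0,0,23,100],
    [-215.2,-17.3,28.8,0,0,30.6,100],
    [-215.2,-17.3,28.8,0,0,30.6,100]
  ]
}}

```text
t: 3.0
tool_pos: [447.9, 167.3, 339.5]
tcp_rot: [-180.0, 0.0, 89.7]
force: [0.8, 0.7, -0.1]
finger_gap: 85.5
```

```bash
python3 - <<'E'
from workcell import ctrl
import cv2
for i in range(2):
    s=ctrl.read_state();print(s['t'],s['tool_pos'],s['tcp_rot'],s['dq'].round(2))
p=ctrl.capture('wrist');cv2.imwrite('pics/w1.png',p['pixels'][:,:,::-1])
s=ctrl.read_state();print(s['t'],s['tool_pos'],s['tcp_rot'])
E
```

```text
3.0 [447.9388078  167.27484056 339.51583904] [-1.79971615e+02  3.33457091e-02  8.96926964e+01] [ 3.79 -0.45 -0.41  1.52  0.61 -0.22]
3.0 [447.9388078  167.27484056 339.51583904] [-1.79971615e+02  3.33457091e-02  8.96926964e+01] [ 3.79 -0.45 -0.41  1.52  0.61 -0.22]
3.05 [447.47286101 168.64956955 339.80748229] [-1.79978173e+02 -1.12822270e-02  8.98515886e+01]
```

View pics/w1.png

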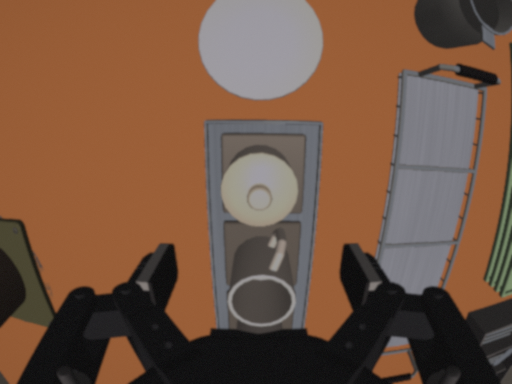

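```bash
cat >> fit.py <<'E'
def fish(p,X):
    c=np.atleast_2d(X)@p['R'].T+p['t'];K=p['camera_matrix'];r=np.hypot(c[:,0],c[:,1]);t=np.arctan2(r,c[:,2])
    return np.c_[K[0,0]*t*c[:,0]/r+K[0,2],K[1,1]*t*c[:,1]/r+K[1,2]]
E
python3 - <<'E'
from workcell import ctrl
from fit import *
p=ctrl.capture('wrist');im=cv2.resize(p['pixels'][:,:,::-1],None,fx=1.5,fy=1.5)
import pickle
def L(X):
    q=((fish(p,X)+.5)*1.5-.5).round().astype(np.int32);cv2.polylines(im,[q],True,(0,255,0),1)
L(ring(32.5,60)+[447.5,170,15]);L(ring(9,75)+[447.5,170,15]);L(ring(31.5,80)+[449.5,69.2,15])
for q in[(652.7,224.2),(650.3,128.3)]:L(ring(30,8)+[*q,0])
cv2.imwrite('pics/w2.png',im);print(ctrl.read_state()['tool_pos'])
E
```

```text
[447.13150926 169.63685147 340.02401554]
```

View pics/w2.png

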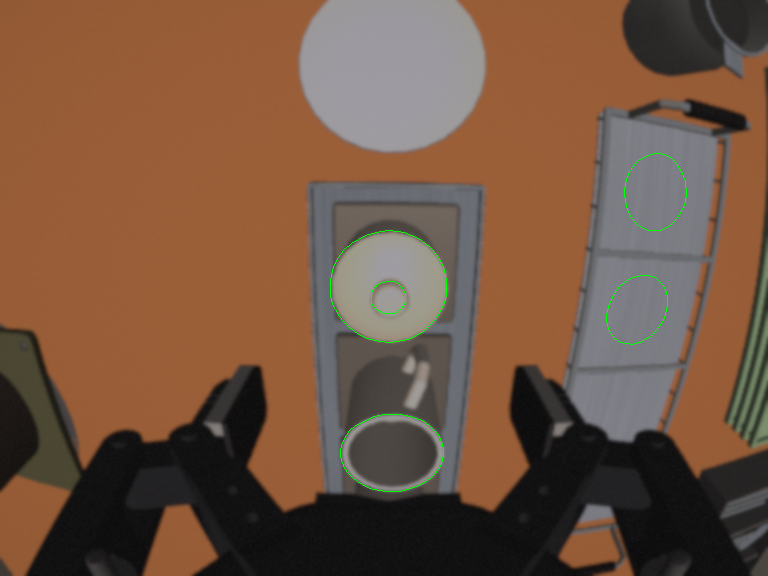

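Emit:
{"name": "jog_arm", "arguments": {
  "commands": [
    [0,0.5,45,0,0,0,100],
    [0,0.5,85,0,0,0,100],
    [0,0.5,112,0,0,0,100],
    [0,0.5,128,0,0,0,100],
    [0,0.5,128,0,0,0,100]
  ],
  "squeeze": 40
}}

```text
t: 3.72
tool_pos: [447.0, 170.7, 211.2]
tcp_rot: [-179.9, 0.0, 90.1]
force: [-0.3, -0.3, -0.7]
finger_gap: 85.4
```

Emit:
{"name": "jog_arm", "arguments": {
  "commands": [
    [0,0,0,0,0,0,60],
    [0,0,0,0,0,0,50],
    [0,0,0,0,0,0,50],
    [0,0,0,0,0,0,50],
    [0,0,0,0,0,0,50]
  ],
  "squeeze": 40
}}

```text
t: 4.35
tool_pos: [448.2, 170.3, 213.8]
tcp_rot: [179.9, -0.1, 90.0]
force: [-2.8, 1.4, 6.6]
finger_gap: 63.2
```

Emit:
{"name": "jog_arm", "arguments": {
  "commands": [
    [0,0,-10,0,0,0,45],
    [0,0,-40,0,0,0,45],
    [0,0,-75,0,0,0,45],
    [5,20,-90,0,0,0,45],
    [18,65,-90,0,0,0,45]
  ]
}}

```text
t: 4.97
tool_pos: [512.8, 188.0, 304.3]
tcp_rot: [179.8, -0.0, 90.0]
force: [0.9, 0.7, -1.7]
finger_gap: 62.8
```

Emit:
{"name": "jog_arm", "arguments": {
  "commands": [
    [14,50,0,0,0,0,45],
    [26,98,0,0,0,0,45],
    [34,130,0,0,0,0,45],
    [36.2,140.2,0,0,0,0,45],
    [36.2,140.2,0,0,0,0,45]
  ]
}}

```text
t: 5.6
tool_pos: [652.5, 224.1, 301.5]
tcp_rot: [-179.9, 0.0, 90.0]
force: [-1.0, 0.7, -2.1]
finger_gap: 62.7
```

Emit:
{"name": "jog_arm", "arguments": {
  "commands": [
    [0,0,30,0,0,0,45],
    [0,0,62,0,0,0,45],
    [0,0,82,0,0,0,45],
    [0,0,90,0,0,0,45],
    [0,0,90,0,0,0,45]
  ]
}}

```text
t: 6.22
tool_pos: [652.5, 224.3, 212.1]
tcp_rot: [-180.0, 0.0, 90.0]
force: [-0.2, -0.1, -3.6]
finger_gap: 62.7
```

```bash
cat > snap.py <<'E'
import sys
from workcell import ctrl
import cv2
tag,x0,x1,y0,y1=sys.argv[1],*map(int,sys.argv[2:6])
s=ctrl.read_state();print(s['t'],s['tool_pos'].round(1),s['force'].round(1),s['finger_gap'])
p=ctrl.capture('scene');cv2.imwrite(f'pics/{tag}.png',cv2.resize(p['pixels'][y0:y1,x0:x1,::-1],None,fx=4,fy=4,interpolation=cv2.INTER_CUBIC))
E
python3 snap.py s1 200 360 90 230
```

```text
6.225 [652.5 224.3 212.1] [-0.2 -0.1 -3.6] 62.66362125221571
```

View pics/s1.png

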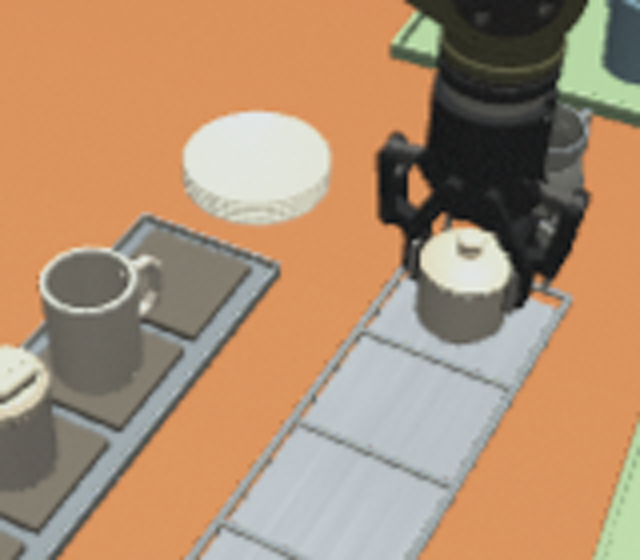

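The cup hangs upright over the leftmost compartment, centred at about (460,290) in the crop, with the jug clear behind it. I'll lower it slowly.

Emit:
{"name": "jog_arm", "arguments": {
  "commands": [
    [0,0,2,0,0,0,45],
    [0,0,4,0,0,0,45],
    [0,0,5,0,0,0,45],
    [0,0,6,0,0,0,45],
    [0,0,6,0,0,0,45]
  ]
}}

```text
t: 6.9
tool_pos: [652.8, 224.4, 206.9]
tcp_rot: [180.0, -0.0, 90.0]
force: [-4.0, -0.7, 4.1]
finger_gap: 63.0
```

Contact: the vertical force rose by about 8 N. Releasing.

Emit:
{"name": "jog_arm", "arguments": {
  "commands": [
    [0,0,0.5,0,0,0,60],
    [0,0,0.5,0,0,0,85],
    [0,0,0.5,0,0,0,100],
    [0,0,0.5,0,0,0,100],
    [0,0,0.5,0,0,0,100]
  ]
}}

```text
t: 7.52
tool_pos: [652.7, 224.3, 205.2]
tcp_rot: [-180.0, 0.0, 90.0]
force: [-0.4, -0.2, 0.3]
finger_gap: 85.3
```

Emit:
{"name": "jog_arm", "arguments": {
  "commands": [
    [0,0,-10,0,0,0,100],
    [0,0,-45,0,0,0,100],
    [0,0,-90,0,0,0,100],
    [0,0,-124.5,0,0,0,100],
    [0,0,-124.5,0,0,0,100]
  ]
}}

```text
t: 8.15
tool_pos: [653.8, 224.6, 335.7]
tcp_rot: [179.5, -0.1, 90.0]
force: [0.2, 0.3, -0.7]
finger_gap: 85.1
```

```bash
python3 snap.py s2 200 360 90 230
```

```text
8.15 [653.8 224.6 335.7] [ 0.2  0.3 -0.7] 85.06430745711019
```

View pics/s2.png

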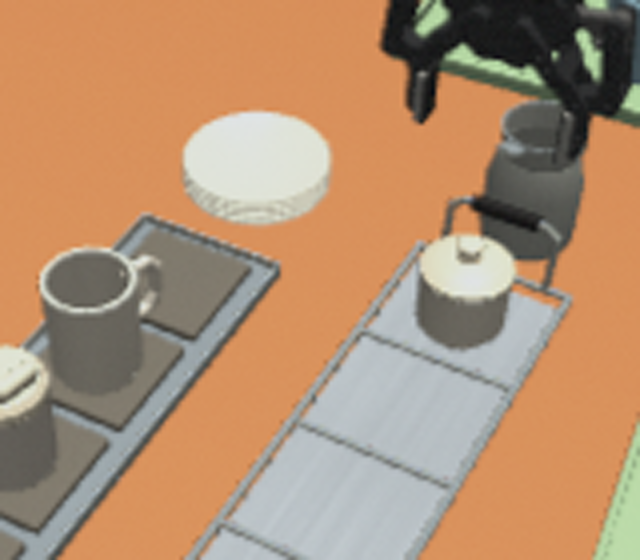

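Emit:
{"name": "jog_arm", "arguments": {
  "commands": [
    [-25,-33,0,0,0,0,100],
    [-62,-81,0,0,0,0,100],
    [-99,-130,0,0,0,0,100],
    [-136,-178,0,0,0,0,100],
    [-155,-203.2,0,0,0,0,100]
  ]
}}

```text
t: 8.82
tool_pos: [446.8, 68.0, 327.4]
tcp_rot: [-179.8, 0.0, 90.0]
force: [-0.0, -0.2, -0.8]
finger_gap: 85.3
```

Emit:
{"name": "jog_arm", "arguments": {
  "commands": [
    [0,0,25,0,0,0,100],
    [0,0,65,0,0,0,100],
    [0,0,92,0,0,0,100],
    [0,0,106,0,0,0,100],
    [0,0,106,0,0,0,100]
  ]
}}

```text
t: 9.45
tool_pos: [448.8, 69.2, 222.4]
tcp_rot: [-179.8, 0.0, 90.0]
force: [0.1, -0.1, 0.7]
finger_gap: 85.5
```

Emit:
{"name": "jog_arm", "arguments": {
  "commands": [
    [0,0,0,0,0,0,60],
    [0,0,0,0,0,0,50],
    [0,0,0,0,0,0,45],
    [0,0,0,0,0,0,45],
    [0,0,0,0,0,0,45]
  ]
}}

```text
t: 10.07
tool_pos: [450.2, 69.2, 225.4]
tcp_rot: [179.9, -0.0, 90.0]
force: [-1.1, -0.3, 5.8]
finger_gap: 61.2
```

Emit:
{"name": "jog_arm", "arguments": {
  "commands": [
    [0,0,-10,0,0,0,40],
    [0,0,-40,0,0,0,40],
    [0,0,-75,0,0,0,40],
    [6,20,-90,0,0,0,40],
    [19,65,-90,0,0,0,40]
  ]
}}

```text
t: 10.7
tool_pos: [514.9, 88.3, 316.2]
tcp_rot: [179.8, -0.0, 90.0]
force: [0.4, 0.2, -1.1]
finger_gap: 61.0
```

Emit:
{"name": "jog_arm", "arguments": {
  "commands": [
    [15,50,0,0,0,8,40],
    [29,98,0,0,0,16,40],
    [38,126,0,0,0,23,40],
    [40.1,135.8,0,0,0,25,40],
    [40.1,135.8,0,0,0,25,40]
  ]
}}

```text
t: 11.32
tool_pos: [650.1, 128.3, 313.5]
tcp_rot: [-179.9, 0.0, 65.1]
force: [-0.2, -0.1, -2.2]
finger_gap: 61.1
```

Emit:
{"name": "jog_arm", "arguments": {
  "commands": [
    [0,0,30,0,0,0,40],
    [0,0,62,0,0,0,40],
    [0,0,82,0,0,0,40],
    [0,0,90,0,0,0,40],
    [0,0,90,0,0,0,40]
  ]
}}

```text
t: 11.95
tool_pos: [650.2, 128.3, 224.1]
tcp_rot: [-180.0, 0.0, 65.0]
force: [0.4, 1.1, -2.2]
finger_gap: 61.1
```

```bash
python3 snap.py s3 200 360 90 230
```

```text
11.95 [650.2 128.3 224.1] [ 0.4  1.1 -2.2] 61.1475469322466
```

View pics/s3.png

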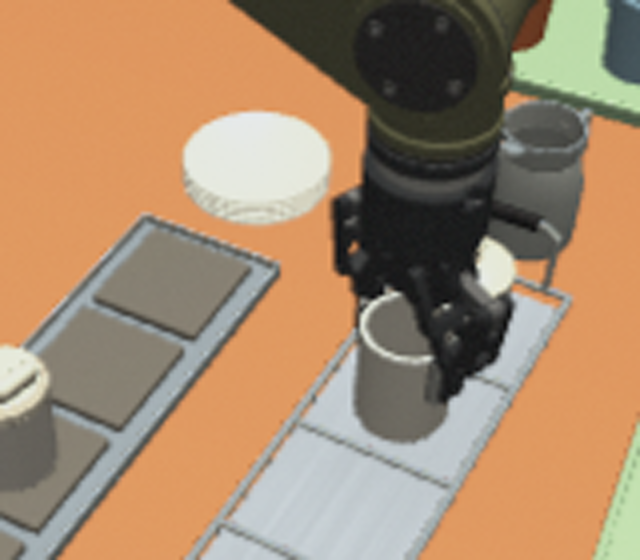

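The mug is upright over the second compartment at about (400,370) in the crop. Lowering it.

Emit:
{"name": "jog_arm", "arguments": {
  "commands": [
    [0,0,2,0,0,0,40],
    [0,0,4,0,0,0,40],
    [0,0,5,0,0,0,40],
    [0,0,6,0,0,0,40],
    [0,0,6,0,0,0,40]
  ]
}}

```text
t: 12.62
tool_pos: [650.4, 128.4, 218.5]
tcp_rot: [180.0, -0.0, 65.0]
force: [-2.7, 0.0, 2.7]
finger_gap: 61.3
```

Emit:
{"name": "jog_arm", "arguments": {
  "commands": [
    [0,0,0.5,0,0,0,40],
    [0,0,1,0,0,0,65],
    [0,0,1,0,0,0,85],
    [0,0,1,0,0,0,100],
    [0,0,1,0,0,0,100]
  ]
}}

```text
t: 13.25
tool_pos: [650.3, 128.3, 216.6]
tcp_rot: [-180.0, 0.0, 65.0]
force: [-0.7, 0.6, -0.9]
finger_gap: 85.0
```

Emit:
{"name": "jog_arm", "arguments": {
  "commands": [
    [0,0,-10,0,0,0,100],
    [0,0,-45,0,0,0,100],
    [0,0,-90,0,0,0,100],
    [0,0,-123,0,0,0,100],
    [0,0,-123,0,0,0,100]
  ]
}}

```text
t: 13.88
tool_pos: [651.4, 128.5, 345.2]
tcp_rot: [179.6, -0.3, 65.0]
force: [-0.2, 0.2, 0.3]
finger_gap: 85.6
```

```bash
python3 snap.py s4 200 360 90 230; python3 -c "
from plan import *
p0=np.array([650.3,128.3,340.]);p1=np.array([447,-28,340.]);pm=(p0+p1)/2
rows(p0,65,p1,90,0,6)"
```

```text
13.875 [651.4 128.5 345.2] [-0.2  0.2  0.3] 85.5891073924437
1 [-37.9 -19.7   0. ] -4.2
2 [-75.9 -39.4   0. ] -8.3
3 [-113.8  -59.1    0. ] -12.5
4 [-151.7  -78.8    0. ] -16.7
5 [-189.6  -98.5    0. ] -20.8
6 [-227.6 -118.2    0. ] -25.0
```

View pics/s4.png

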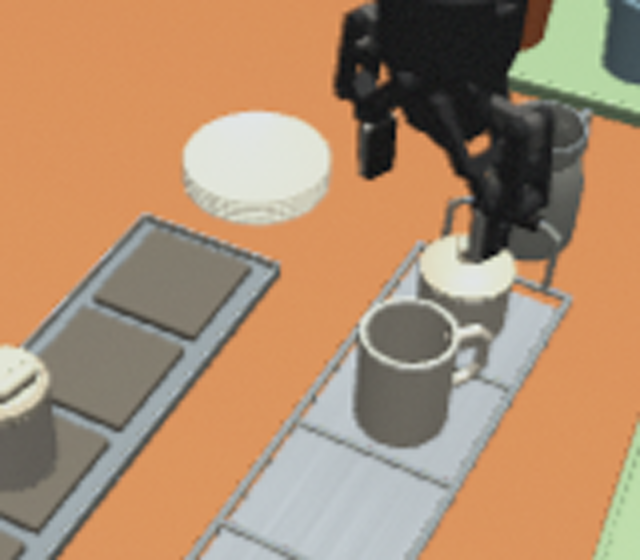

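Emit:
{"name": "jog_arm", "arguments": {
  "commands": [
    [-30,-16,0,0,0,-4,100],
    [-80,-41.5,0,0,0,-9,100],
    [-130,-67.5,0,0,0,-15,100],
    [-185,-96,0,0,0,-21,100],
    [-227.6,-118.2,0,0,0,-25,100]
  ]
}}

```text
t: 14.55
tool_pos: [444.8, -28.9, 337.7]
tcp_rot: [-179.8, -0.0, 90.2]
force: [0.3, -0.3, 0.4]
finger_gap: 85.5
```

Emit:
{"name": "jog_arm", "arguments": {
  "commands": [
    [0,0,25,0,0,0,100],
    [0,0,70,0,0,0,100],
    [0,0,103,0,0,0,100],
    [0,0,118,0,0,0,100],
    [0,0,118,0,0,0,100]
  ]
}}

```text
t: 15.18
tool_pos: [446.4, -27.9, 220.4]
tcp_rot: [-179.8, -0.0, 90.0]
force: [0.6, 0.5, 0.1]
finger_gap: 85.6
```

Emit:
{"name": "jog_arm", "arguments": {
  "commands": [
    [0,0,0,0,0,0,60],
    [0,0,0,0,0,0,50],
    [0,0,0,0,0,0,40],
    [0,0,0,0,0,0,40],
    [0,0,0,0,0,0,40]
  ],
  "squeeze": 35
}}

```text
t: 15.8
tool_pos: [447.9, -28.2, 223.7]
tcp_rot: [179.8, 0.0, 90.0]
force: [-1.2, -0.1, 6.4]
finger_gap: 59.1
```

Emit:
{"name": "jog_arm", "arguments": {
  "commands": [
    [0,0,-10,0,0,0,35],
    [0,0,-40,0,0,0,35],
    [0,0,-75,0,0,0,35],
    [6,20,-90,0,0,0,35],
    [19,65,-90,0,0,0,35]
  ]
}}

```text
t: 16.42
tool_pos: [512.5, -9.1, 314.5]
tcp_rot: [179.8, 0.0, 90.0]
force: [0.2, -0.7, -0.3]
finger_gap: 59.8
```

Emit:
{"name": "jog_arm", "arguments": {
  "commands": [
    [15,50,0,0,0,0,35],
    [29,98,0,0,0,0,35],
    [38,126,0,0,0,0,35],
    [41.3,135.9,0,0,0,0,35],
    [41.3,135.9,0,0,0,0,35]
  ]
}}

```text
t: 17.05
tool_pos: [647.8, 32.4, 311.7]
tcp_rot: [-179.9, 0.0, 90.0]
force: [-0.7, -0.6, -0.9]
finger_gap: 59.3
```

Emit:
{"name": "jog_arm", "arguments": {
  "commands": [
    [0,0,30,0,0,0,35],
    [0,0,62,0,0,0,35],
    [0,0,82,0,0,0,35],
    [0,0,90,0,0,0,35],
    [0,0,90,0,0,0,35]
  ]
}}

```text
t: 17.68
tool_pos: [647.8, 32.2, 222.1]
tcp_rot: [-180.0, 0.0, 90.0]
force: [0.1, -0.2, -0.5]
finger_gap: 59.1
```

```bash
python3 snap.py s5 170 330 110 250
```

```text
17.675 [647.8  32.2 222.1] [ 0.1 -0.2 -0.5] 59.11356461486307
```

View pics/s5.png

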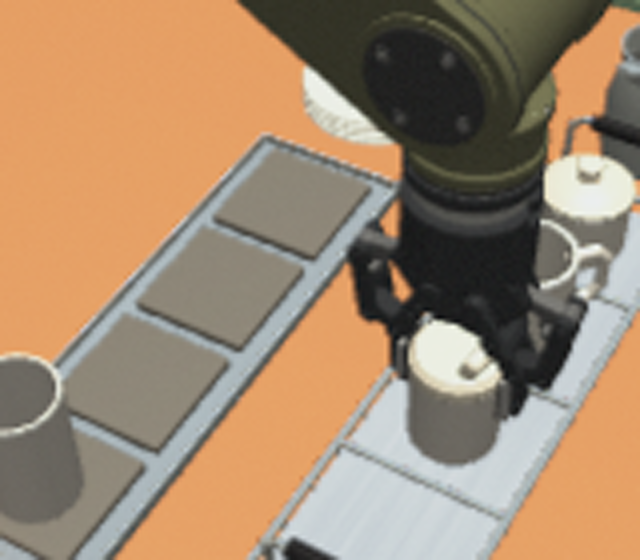

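The beaker is upright over the third compartment at about (452,400). Lowering it.

Emit:
{"name": "jog_arm", "arguments": {
  "commands": [
    [0,0,2,0,0,0,35],
    [0,0,4,0,0,0,35],
    [0,0,5,0,0,0,35],
    [0,0,6,0,0,0,35],
    [0,0,6,0,0,0,35]
  ]
}}

```text
t: 18.35
tool_pos: [648.1, 32.4, 216.9]
tcp_rot: [180.0, 0.0, 90.0]
force: [-3.2, -0.6, 4.9]
finger_gap: 59.1
```

Emit:
{"name": "jog_arm", "arguments": {
  "commands": [
    [0,0,0.5,0,0,0,60],
    [0,0,0.5,0,0,0,85],
    [0,0,0.5,0,0,0,100],
    [0,0,0.5,0,0,0,100],
    [0,0,0.5,0,0,0,100]
  ]
}}

```text
t: 18.98
tool_pos: [647.9, 32.4, 215.2]
tcp_rot: [-180.0, -0.0, 90.0]
force: [-0.2, 0.1, 0.7]
finger_gap: 85.1
```

Emit:
{"name": "jog_arm", "arguments": {
  "commands": [
    [0,0,-10,0,0,0,100],
    [0,0,-45,0,0,0,100],
    [0,0,-90,0,0,0,100],
    [0,0,-124.5,0,0,0,100],
    [0,0,-124.5,0,0,0,100]
  ]
}}

```text
t: 19.6
tool_pos: [649.0, 32.4, 345.4]
tcp_rot: [179.5, 0.0, 90.0]
force: [0.1, -0.1, -0.7]
finger_gap: 85.3
```

```bash
python3 snap.py s6 170 330 110 250
```

```text
19.6 [649.   32.4 345.4] [ 0.1 -0.1 -0.7] 85.281095315696
```

View pics/s6.png

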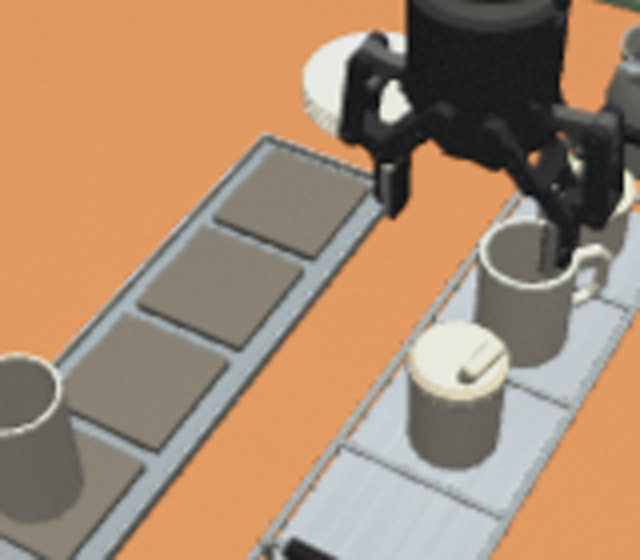

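Emit:
{"name": "jog_arm", "arguments": {
  "commands": [
    [-25,-33,0,0,0,0,100],
    [-62,-81,0,0,0,0,100],
    [-99,-130,0,0,0,0,100],
    [-136,-178,0,0,0,0,100],
    [-158,-204.5,0,0,0,0,100]
  ]
}}

```text
t: 20.27
tool_pos: [441.0, -126.5, 337.7]
tcp_rot: [-179.8, -0.1, 90.0]
force: [0.4, 0.6, -0.0]
finger_gap: 85.4
```

Emit:
{"name": "jog_arm", "arguments": {
  "commands": [
    [0,0,25,0,0,0,100],
    [0,0,65,0,0,0,100],
    [0,0,92,0,0,0,100],
    [0,0,104,0,0,0,100],
    [0,0,104,0,0,0,100]
  ]
}}

```text
t: 20.9
tool_pos: [443.0, -125.5, 234.6]
tcp_rot: [-179.8, -0.1, 90.0]
force: [0.4, -0.6, -0.0]
finger_gap: 85.4
```

Emit:
{"name": "jog_arm", "arguments": {
  "commands": [
    [0,0,0,0,0,0,60],
    [0,0,0,0,0,0,50],
    [0,0,0,0,0,0,40],
    [0,0,0,0,0,0,40],
    [0,0,0,0,0,0,40]
  ],
  "squeeze": 30
}}

```text
t: 21.52
tool_pos: [444.1, -126.0, 237.5]
tcp_rot: [179.9, 0.1, 90.0]
force: [-1.8, 0.1, 5.6]
finger_gap: 58.6
```

Emit:
{"name": "jog_arm", "arguments": {
  "commands": [
    [0,0,-10,0,0,0,35],
    [0,0,-40,0,0,0,35],
    [0,0,-75,0,0,0,35],
    [6,20,-90,0,0,0,35],
    [19,65,-90,0,0,0,35]
  ]
}}

```text
t: 22.15
tool_pos: [509.0, -106.9, 328.7]
tcp_rot: [179.7, 0.1, 89.9]
force: [-0.5, -1.0, 0.5]
finger_gap: 58.4
```

Emit:
{"name": "jog_arm", "arguments": {
  "commands": [
    [15,50,0,0,0,0,35],
    [29,98,0,0,0,0,35],
    [40,127,0,0,0,0,35],
    [43,137.1,0,0,0,0,35],
    [43,137.1,0,0,0,0,35]
  ]
}}

```text
t: 22.78
tool_pos: [645.5, -63.6, 325.8]
tcp_rot: [-180.0, 0.0, 90.0]
force: [-0.2, -0.4, -0.2]
finger_gap: 58.2
```

Emit:
{"name": "jog_arm", "arguments": {
  "commands": [
    [0,0,30,0,0,0,35],
    [0,0,62,0,0,0,35],
    [0,0,82,0,0,0,35],
    [0,0,90,0,0,0,35],
    [0,0,90,0,0,0,35]
  ]
}}

```text
t: 23.4
tool_pos: [645.5, -63.8, 236.1]
tcp_rot: [-180.0, 0.0, 90.0]
force: [-0.9, -0.5, -1.0]
finger_gap: 58.3
```

```bash
python3 snap.py s7 170 330 140 280
```

```text
23.4 [645.5 -63.8 236.1] [-0.9 -0.5 -1. ] 58.2877615840103
```

View pics/s7.png

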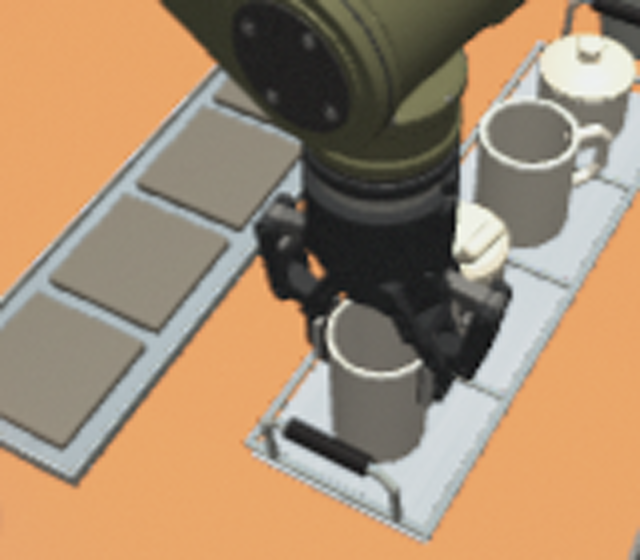

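The tumbler is upright over the rightmost compartment at about (380,400). Lowering it.

Emit:
{"name": "jog_arm", "arguments": {
  "commands": [
    [0,0,2,0,0,0,35],
    [0,0,4,0,0,0,35],
    [0,0,5,0,0,0,35],
    [0,0,6,0,0,0,35],
    [0,0,6,0,0,0,35]
  ]
}}

```text
t: 24.08
tool_pos: [645.7, -63.7, 230.6]
tcp_rot: [180.0, 0.0, 90.0]
force: [-2.9, 1.2, 4.4]
finger_gap: 58.9
```

Emit:
{"name": "jog_arm", "arguments": {
  "commands": [
    [0,0,0.5,0,0,0,60],
    [0,0,0.5,0,0,0,85],
    [0,0,0.5,0,0,0,100],
    [0,0,0.5,0,0,0,100],
    [0,0,0.5,0,0,0,100]
  ]
}}

```text
t: 24.7
tool_pos: [645.6, -63.7, 229.2]
tcp_rot: [-180.0, -0.0, 90.0]
force: [-0.1, 0.0, -0.8]
finger_gap: 85.5
```

Emit:
{"name": "jog_arm", "arguments": {
  "commands": [
    [0,0,-10,0,0,0,100],
    [0,0,-45,0,0,0,100],
    [0,0,-90,0,0,0,100],
    [0,0,-124,0,0,0,100],
    [0,0,-124,0,0,0,100]
  ]
}}

```text
t: 25.32
tool_pos: [646.6, -63.8, 358.9]
tcp_rot: [179.5, 0.1, 90.0]
force: [0.6, -0.5, 0.3]
finger_gap: 85.2
```

Emit:
{"name": "jog_arm", "arguments": {
  "commands": [
    [-30,-35,0,0,0,0,100],
    [-70,-75,0,0,0,0,100],
    [-110,-115,0,0,0,0,100],
    [-150,-150,0,0,0,0,100],
    [-180,-180,0,0,0,0,100]
  ]
}}

```text
t: 25.95
tool_pos: [463.9, -244.8, 352.2]
tcp_rot: [-179.9, -0.0, 90.0]
force: [-0.2, -0.0, -0.3]
finger_gap: 85.1
```

Emit:
{"name": "jog_arm", "arguments": {
  "commands": [
    [-30,0,0,0,0,0,100],
    [-70,0,0,0,0,0,100],
    [-100,0,0,0,0,0,100],
    [-110,0,0,0,0,0,100],
    [-110,0,0,0,0,0,100]
  ]
}}

```text
t: 26.58
tool_pos: [465.6, -353.6, 352.5]
tcp_rot: [-179.9, -0.1, 90.0]
force: [-0.1, 0.7, -0.2]
finger_gap: 85.4
```

```bash
python3 - <<'E'
from workcell import ctrl
from fit import *
pl={'lidded_cup':(652.7,224.2,8,0),'mug':(650.3,128.3,8,45),'spout_cup':(647.9,32.3,8,-15),'tumbler':(645.5,-63.7,8,0),'milk_jug':(654,352.5,0,0)}
print(ctrl.read_state()['t'])
for k in('top','scene'):
    p=ctrl.capture(k)
    im=cv2.resize(p['pixels'][:,:,::-1],None,fx=4,fy=4,interpolation=cv2.INTER_CUBIC)
    for n,(x,y,z,w) in pl.items():
        m=cv2.resize(render(p,n,x,y,z,np.radians(w)),None,fx=4,fy=4)>.5
        cs,_=cv2.findContours(m.astype(np.uint8),cv2.RETR_EXTERNAL,cv2.CHAIN_APPROX_NONE)
        cv2.drawContours(im,cs,-1,(0,255,0),1)
    a=im[90*4:200*4,70*4:360*4] if k=='top' else im[100*4:280*4,220*4:370*4]
    s=min(800/a.shape[1],600/a.shape[0]);cv2.imwrite(f'pics/fin_{k}.png',cv2.resize(a,None,fx=s,fy=s,interpolation=cv2.INTER_AREA))
E
```

```text
26.575
```

View pics/fin_top.png

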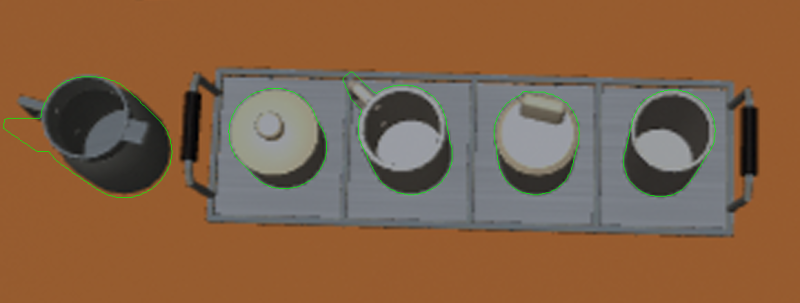

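View pics/fin_scene.png

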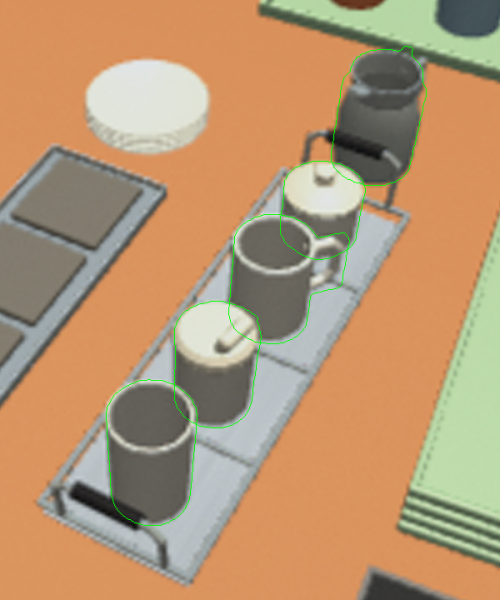

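All four cups match the outlines drawn at the compartment centres, upright, and the jug hasn't moved. Handing in.

```bash
python3 -c "
from workcell import ctrl
print(ctrl.job_done())"
```

```text
the job is handed in; nothing more can be done
None
```

All four cups are in the carrier, one per compartment, in their original order from left to right: lidded cup, mug, spouted beaker, tumbler. I handed the job in at about 27 s of the 80 s allowed; it reports no verdict.

- **Setting down:** I lowered each cup slowly until the wrist force rose by about 5–8 N, then opened the fingers. I turned the mug 25° in transit so its handle keeps clear of the lidded cup.
- **Last check:** In the final top and scene pictures, all four cups stand upright. They match outlines drawn at the compartment centres to within a few millimetres. The milk jug is where it was, and the open gripper is well away from everything.
- **Disagreements:** The network found no lidded cup in the first scene picture and labelled some cups as each other. The mug's heading came out wrong when I fitted both views together. I used the top view's heading of 70° instead, which the pictures confirmed.

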